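# Lock the open clamp through the guard window and start the gauging run

## Robot

A 7-joint arm with a two-finger parallel gripper is mounted at the origin on the work surface. World frame = base frame: x ahead of the robot, y to its left, z up, the work surface at z = 0. Lengths are in m, angles in rad, forces in N, time in s.
With the tool pointing down it reaches from about 0.35 to 0.9 m from the base axis. Payload 19.9 kg.
Tool frame: the origin (TCP) lies at the very end of the fingers, on their centre line; the grasp point (between the pads) lies 19 mm behind it; z points along the fingers, y is the line along which they close (so a half turn about z gives the same grasp; the last joint's range is limited). The gripper opens to 94 mm and grips with 3 to 60 N. Pads are 16 mm wide; open, the fingers measure 119 mm over their backs; the gripper's body (75 mm by 177 mm) begins 78 mm behind the grasp point.
Start: joints at [1.111, 0.417, -0.01, 1.614, 0.005, 1.111, -0.053], TCP at [0.254, -0.571, 0.205] pointing down, gripper open.
Joint ranges: [-2.81, 2.81], [-0.39, 2.02], [-1.27, 1.25], [0.06, 2.57], [-1.19, 4.33], [0.19, 2], [-2.82, 2.82]. Speed limits (rad/s): [1.89, 1.89, 2.39, 2.39, 3.01, 3.01, 3.01].

## Interface

Orientations are given as a unit quaternion [x, y, z, w].
In Python, from plant import manip gives the robot as it stands. Calls block until the motion is done:
- manip.reach(position, orientation): joint-space move of the TCP to a pose.
- manip.move_linear(position, frame=None, max_speed=0.15, force_limit=None): straight line of the TCP; frame=None keeps the orientation; max_speed is the mean speed in m/s. With force_limit (N) it stops when the force on the tool has changed by that much, and returns True; else False.
- manip.movej(angles): joint-space move.
- manip.gripper_open() and manip.clamp(newtons=None): open the fingers fully, or close them until they stop; newtons is the grip in N (None keeps the last).
- manip.sleep(seconds).
- manip.ik(position, orientation): joint angles nearest the present ones, or None.
- manip.read_state(): the state.
- manip.snapshot(name): name is "side" or "top" or "wrist"; returns a dict with "img" (420x560x3 uint8, blue, green, red), "range_z" (420x560 float32, m along the optical axis (not along the pixel's ray), 0 where there is no reading), "K" (3x3 intrinsics, pixels), "origin" and "rotation" of the camera in the world. Camera axes: x right, y down, z forward; pixel columns grow to the right and rows downward; lengths in m; the calibration is good to about 2 mm. A picture is of the moment at which its call begins.
A pose or a line that the arm cannot do raises manip.IKError and nothing moves.
- manip.job_done(): hands the job in; it is judged then, once.
The state is a dict: "clock": time; "joint_pos": joint angles; "dq": joint speeds; "tau": joint torques, N m; "tool_pos": TCP position; "ee_rot": TCP orientation; "contact_force": force on the tool from outside, world axes, zero at the start; "moment": the same for the moment, N m; "width": finger opening in m; "grasp_force": force on a finger pad.
Only numpy, scipy, OpenCV 4.12 (cv2) and the standard library are available. Lean on these libraries where they do the work, as an engineer would, in place of code of your own. Each camera call takes 0.05 s, during which the arm holds its last target. There are 200 camera calls.

## Task

One of the two toggle clamps on the bore-gauging fixture is still open. Reach through the window in the guard above it with closed fingers and press its handle fully down until it locks, without touching the guard or its window frame; then press the flat start button on the control box fully in and let go. Nothing is to be picked up or lifted: leave the other clamp locked, the mushroom stop button alone, and the workpiece and everything else where it is.

Things in the scene. Friction and masses are not known exactly. Their poses are not given: they have to be found in the camera images.
- clampA_handle (a joint): Handle angle of toggle clamp A, rad: 0 = locked (handle level, on its stop), larger = handle raised, clamp open; top end 0.55. The handle points to the robot side of the fixture. Pressing its grip down takes 3 to 6 N, until it comes to rest, firm, on its stop at 0. It stays where it is left. The two clamps are alike; either may be in the left or the right place.
- clampB_handle (a joint): Toggle clamp B, angle of its handle, same meaning as for clamp A.
- clampA_grip (a point): Point to press: top face of clamp A's black grip, on its middle line, 75 mm from the handle's pivot, 22 mm from the free end. Grip 62 mm long, 18 wide, 15 thick. x points along the handle from grip to pivot, y along the hinge axis. It lies 106.5 mm above the table when locked, and 75 sin(a) mm higher when raised by the angle a.
- clampB_grip (a point): The same point on clamp B's grip.
- guard: Clear guard of the gauging fixture, fixed: aluminium posts and rails, a clear top pane (374 mm in x by 344 in y, 5 thick, upper face 145 mm above the table), a clear front pane, and black rubber edging round two windows in the top pane, 2 mm proud of it. Origin on the table under the fixture's middle; x away from the robot side, y left. Not to be touched.
- window_left (a point): Centre of the left window, level with the pane's upper face, 145 mm above the table. The opening inside the edging is 100 mm (x) by 90 mm (y). Beneath it lies the grip of the clamp in the left place, its pressing point at most 10 mm from the window's centre in plan. Axes as for the guard.
- window_right (a point): Centre of the right window, 200 mm to the right of the left one, same size and axes, over the grip of the clamp in the right place.
- plate: The workpiece: aluminium bearing plate 120 x 240 x 25 mm with a 70 mm bore, lying under the guard on rest pads between locating pins, with its top 67 mm above the table. Origin at the centre of its underside.
- pendant: White control box on the table to the right of the fixture, fixed: 120 mm (x) by 200 mm (y), top 50 mm above the table. Origin under its middle. Along its y: a mushroom stop button at +66 mm, the start button at 0, a joystick at -66 mm that reaches 104 mm above the table.
- start (a joint): Travel of the start button in m: 0 = out, 0.005 = fully in; springs back. 4 N presses it fully in.
- start_top (a point): Centre of the top face of the start button: a flat grey round button of 24 mm diameter in a black 40 mm collar in the middle of the control box, 72 mm above the table when out and 9 mm proud of the collar; pressed straight down.
- estop (a joint): Travel of the mushroom stop button (40 mm diameter, top 85 mm above the table, at the left end of the control box) in m: 0 = out. Not to be pressed.
- ring_gauge: Loose steel setting ring, 60 mm across, 22 mm high, on the table in front of the fixture; origin under its middle. A bystander.
- block_long: Loose aluminium block 50 x 120 x 25 mm, right of the fixture; origin under its middle. A bystander.
- block_short: Loose aluminium block 40 x 70 x 30 mm, right of the fixture at the back; origin under its middle. A bystander.
- screwdriver: Loose screwdriver lying left of the fixture. A bystander.
- cleaner: Loose white bottle of 60 mm diameter, 150 mm high, standing left of the fixture; origin under its middle. A bystander.
- brush: Loose dusting brush lying at the left front. A bystander.
- micrometer: Loose micrometer, about 115 x 57 mm, lying on the rear half of the guard's top pane, clear of the windows. A bystander.

How it is judged:
On the way, in this order (a step that is already met when the one before it is completed fails the run):
1. the open clamp's handle is pressed down to its locked position (value of joint each of clampA_handle, clampB_handle below 0.035 rad), for 0.2 s.
2. the start button is pressed in (value of joint start above 0.004 m), for 0.1 s.
At the end, for the whole second after the job is handed in: Both clamp handles within 0.035 rad (2 degrees) of locked, start and stop buttons out (within 1.5 mm), the workpiece at rest within 5 mm of its first place (all of step 1 and value of joint each of start, estop below 0.0015 m and distance of plate from where it was at the start of the episode below 0.005 m and linear speed of plate below 0.01 m/s); the robot touches nothing.
It fails at once if the guard or a window frame is touched (more than 0.5 N) (contact force between any of the fingers, the arm and guard above 0.5 N).
It fails at once if a clamp handle is lifted: the open one beyond 0.50 rad, or the locked one beyond 0.06 (value of joint clampA_handle above 0.5 rad or value of joint clampB_handle above 0.06 rad).
It fails at once if start is pressed while a clamp is open (value of joint start above 0.0025 m and value of joint clampA_handle above 0.06 rad).
It fails at once if the mushroom stop button is pressed (more than 2 mm) (value of joint estop above 0.002 m).
It fails at once if the workpiece is shifted or lifted by more than 5 mm, or a bystander by more than 20 mm (distance of plate from where it was at the start of the episode above 0.005 m or distance of any of ring_gauge, block_long, block_short, screwdriver, cleaner, brush, micrometer from where it was at the start of the episode above 0.02 m).
It also fails if it takes over 45 s, if anything falls off the work surface, if the arm or the gripper's body presses on something with over 40 N, if the wrist force passes 120 N, or if a joint passes its speed limit or range.

## Working session

There is one attempt and no reset: what is moved stays moved. The work goes in short steps, each a Python script; the robot and the scene stay as the last script left them, time stands still between calls to the robot, and variables do not carry over. Pictures are saved under pics/ and viewed, at most 10 in all, crops included, and the job is handed in when it is done.

```bash
mkdir -p pics; python3 - <<'E'
from plant import manip
import cv2,numpy as np,pickle
S={}
for n in("top","side","wrist"):
    s=manip.snapshot(n);S[n]=s;cv2.imwrite(f"pics/{n}0.png",s["img"])
    print(n,s["K"].tolist(),np.round(s["origin"],4),np.round(s["rotation"],4).tolist())
pickle.dump(S,open("s0.pkl","wb"))
st=manip.read_state();print(st["clock"],st["tool_pos"],st["ee_rot"],st["contact_force"])
E
```

```text
top [[403.1452045875161, 0.0, 288.26907698850295], [0.0, 403.1452045875161, 207.2805507036146], [0.0, 0.0, 1.0]] [0.3614 0.0256 1.0272] [-0.6843, 0.7207, -0.0785, 0.0783]
side [[472.48791642787177, 0.0, 282.7744447811766], [0.0, 472.48791642787177, 218.0375022088615], [0.0, 0.0, 1.0]] [-0.1288  0.9083  0.7373] [-0.2727, 0.8198, -0.4775, 0.1598]
wrist [[331.40007703736177, 0.0, 281.94023523121933], [0.0, 331.40007703736177, 207.71466309422613], [0.0, 0.0, 1.0]] [ 0.3206 -0.541   0.3852] [0.8314, -0.541, -0.0698, 0.1062]
0.15 [ 0.25345965 -0.57099853  0.20498333] [ 9.78260474e-01  2.07379428e-01 -1.41657563e-04 -4.44156971e-04] [-0.21053508  0.04858917 -0.02974289]
```

View pics/top0.png

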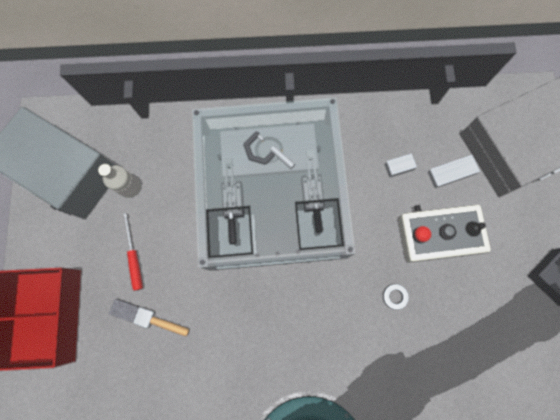

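View pics/side0.png

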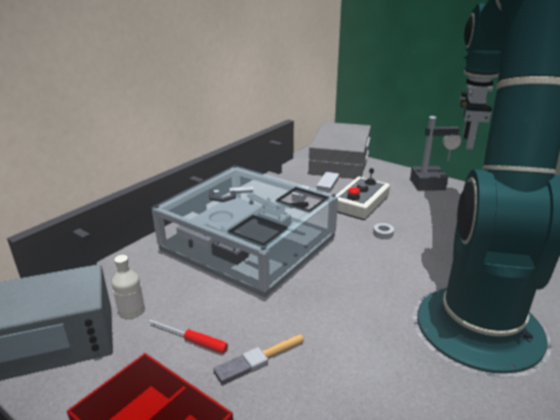

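The top view shows the two black-edged windows near (232,232) and (320,223), with a black grip in each. The red stop is at (423,234), the start button at (448,232) and the joystick at about (475,229). The side view shows the same layout. Next I'll crop the region and read the depths.

```bash
cat > h.py <<'E'
import numpy as np,cv2
from scipy.spatial.transform import Rotation as R
def ray(s,u,v,z):
    "pixel -> world point on plane of height z"
    d=R.from_quat(s["rotation"]).apply(np.linalg.inv(s["K"])@[u,v,1.]); o=np.array(s["origin"])
    return o+d*(z-o[2])/d[2]
def cloud(s):
    h,w=s["range_z"].shape; v,u=np.mgrid[:h,:w]
    p=np.stack([u,v,np.ones_like(u)],-1).reshape(-1,3)@np.linalg.inv(s["K"]).T
    return (R.from_quat(s["rotation"]).apply(p*s["range_z"].reshape(-1,1))+s["origin"]).reshape(h,w,3)
E
python3 - <<'E'
import pickle;from h import *
s=pickle.load(open("s0.pkl","rb"))["top"];P=cloud(s)
g=s["img"].max(2)
np.set_printoptions(linewidth=250)
for r0,r1,c0,c1 in((204,258,204,258),(196,250,293,346)):
    print((P[r0:r1:3,c0:c1:3,2]*1000).round().astype(int)); 
for (u,v,z) in((448,232,.072),(423,234,.085),(232,232,.147),(320,223,.147)): print(ray(s,u,v,z).round(4),P[v,u].round(3))
a=cv2.resize(s["img"][190:270,195:355],None,fx=5,fy=5,interpolation=cv2.INTER_CUBIC);cv2.imwrite("pics/c1.png",cv2.convertScaleAbs(a,alpha=1.3))
E
```

```text
[[ 145  145  144  145  147  148  146  145  144  145  144  147  144  144  144  144  144  145]
 [ 148  146  144  147  146  143  146  147  147  144  147  147  146  144  149  148  144  148]
 [ 145  146  147  144  147  144  141  138   70  102   68   68   69   59   32  149  144  143]
 [ 146  146   31   27   28   28   31   69   69  107   67   68   67   65   31  147  146  143]
 [ 147  146   31   31   28   32   29   66   62  108   60   56   51   48   31  149  146  146]
 [ 144  148   29   28   28   30   31   31  105  108  105   30   32   30   31  145  145  147]
 [ 145  148   31   32   28   29   29   28  102  103  105   31   31   31   27  146  147  146]
 [ 146  146   31   30   31   34   31   28  105  107  107   32   29   27   32   28  147  145]
 [ 148  148   32   30   32   29   30   32  103  107  109   32   33   32   27   30  143  147]
 [ 146  146   27   32   30   29   30   31  103  103  106   29   29   31   28   30  143  143]
 [ 145  146   26   27   30   30   31   33  102  106  107   28   27   33   32   29  145  146]
 [ 147  145   27   27   30   31   29   29   31  107  110   33   31   30   33 
[... 1415 characters left out ...]
31  30  29  32  31 137 136 136  35  31  28  31  29 149 145]
 [148 143 146  30  31  33  31  27 135 132  31  29  30  27  29  29 147 144]
 [146 145 146  28  30  28  30  32  32  26  32  29  27  29  29  28 143 145]
 [146 142 147  32  32  30  29  29  31  33  31  28  28  28  29  29 145 143]
 [147 146 146  31  30  27  31  30  29  31  32  31  31  32  32  32 139 145]
 [147 146 145  32  28  29  30  26  33  29  32  30  28  29  31  28 149 143]
 [145 145 145  28  29 149 144 145 144 145 145 147 148 145 147 146 144 147]]
[ 0.4967 -0.3585  0.072 ] [ 0.497 -0.359  0.07 ]
[ 0.4932 -0.2939  0.085 ] [ 0.493 -0.294  0.086]
[0.5109 0.1473 0.147 ] [0.518 0.153 0.106]
[ 0.5209 -0.0482  0.147 ] [ 0.523 -0.049  0.136]
```

View pics/c1.png

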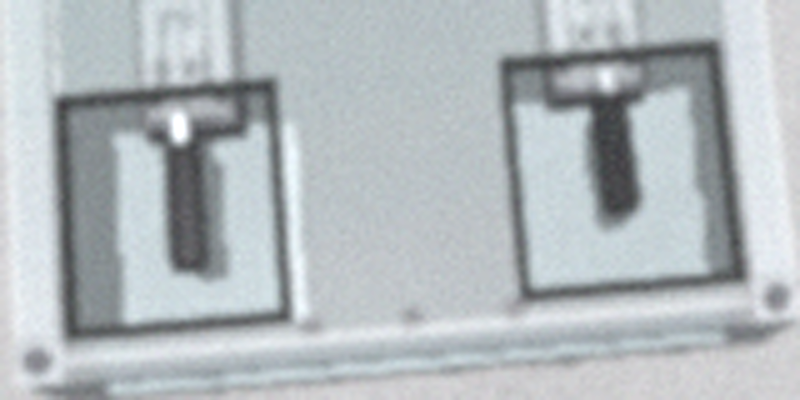

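The crop shows the left grip level at about 106 mm and the right grip rising from 113 to 136 mm, so the right clamp is the open one. Now I'll fit the window, the handle axis and the button.

```bash
python3 - <<'E'
import pickle;from h import *
s=pickle.load(open("s0.pkl","rb"))["top"];P=cloud(s)
for nm,(r0,r1,c0,c1),c in(("L",(200,264,200,264),(226,215)),("R",(190,256,290,352),(230,305))):
    m=np.zeros(P.shape[:2],np.uint8);m[r0:r1,c0:c1]=(P[r0:r1,c0:c1,2]<.141)
    m=cv2.morphologyEx(m,cv2.MORPH_CLOSE,np.ones((3,3)));m=cv2.morphologyEx(m,cv2.MORPH_OPEN,np.ones((5,5)))
    n,l,st,ce=cv2.connectedComponentsWithStats(m);k=1+st[1:,4].argmax();v,u=np.nonzero(l==k)
    W=np.array([ray(s,a,b,.146)[:2] for a,b in zip(u,v)])
    print(nm,st[k],"window",cv2.minAreaRect((W*1000).astype(np.float32)))
    q=P[r0:r1,c0:c1].reshape(-1,3); g=s["img"][r0:r1,c0:c1].max(2).ravel()
    ok=(l[r0:r1,c0:c1].ravel()==k)&(q[:,2]>.1)&(q[:,2]<.142)&(g<90); q=q[ok]
    mu=np.median(q,0); _,_,V=np.linalg.svd(q-q.mean(0));d=V[0]*np.sign(-V[0][0]); t=(q-q.mean(0))@d
    lo,hi=np.percentile(t,[1,99]);print("grip n",len(q),"mean",q.mean(0),"dir",d,"elev",np.arcsin(d[2]),"ends",q.mean(0)+lo*d,q.mean(0)+hi*d)
hsv=cv2.cvtColor(s["img"],cv2.COLOR_BGR2HSV)
q=P[200:265,395:495].reshape(-1,3)
for nm,z0,z1 in(("top50",.044,.056),("start",.067,.078),("estop",.08,.09),("joy",.092,.11)):
    w=q[(q[:,2]>z0)&(q[:,2]<z1)]; print(nm,len(w),np.median(w,0),cv2.minAreaRect((w[:,:2]*1000).astype(np.float32)))
red=(hsv[...,1]>150)&((hsv[...,0]<8)|(hsv[...,0]>172));red[:, :380]=0;v,u=np.nonzero(red);print("red",ray(s,u.mean(),v.mean(),.085))
print(ray(s,448,232,.072))
E
```

```text
L [ 209  209   42   46 1778] window ((512.9359741210938, 153.353271484375), (99.13509368896484, 88.99986267089844), 1.8024096488952637)
grip n 191 mean [0.5208448  0.15472265 0.10792367] dir [-0.9931896  -0.04640973 -0.10686704] elev -0.10707150863024761 ends [0.56687166 0.1568734  0.11287615] [0.48028059 0.15282717 0.10355896]
R [ 298  201   43   47 1758] window ((519.7328491210938, -45.670875549316406), (98.72797393798828, 89.18338012695312), 1.965861439704895)
grip n 172 mean [ 0.53102624 -0.0449471   0.12893918] dir [-0.96109117 -0.05879671  0.2699013 ] elev 0.27329052285438715 ends [ 0.56201773 -0.04305113  0.12023591] [ 0.50398929 -0.04660114  0.13653192]
top50 3197 [ 0.49274611 -0.35953617  0.05047277] ((499.62347412109375, -361.97039794921875), (119.8087387084961, 200.58230590820312), 3.7332541942596436)
start 131 [ 0.49929541 -0.36058246  0.07222232] ((496.188720703125, -357.8831481933594), (34.61806869506836, 159.86351013183594), 1.5165070295333862)
estop 163 [ 0.49522338 -0.2959985   0.08293867] ((506.3805236816406, -350.69512939453125), (35.41044235229492, 145.3267059326172), 11.669319152832031)
joy 48 [ 0.5036035  -0.42635493  0.10243492] ((503.87591552734375, -427.1075744628906), (14.660274505615234, 13.859659194946289), 45.65769577026367)
red [ 0.49414444 -0.29276773  0.085     ]
[ 0.49667413 -0.35846007  0.072     ]
```

The right clamp is open, at roughly 0.3 rad. Its window centre is (0.520,-0.046), the locked press point is about (0.521,-0.0455), and start is at about (0.4985,-0.360). A tall stand sits close to the arm's start pose, so I'll check that before moving.

View pics/wrist0.png

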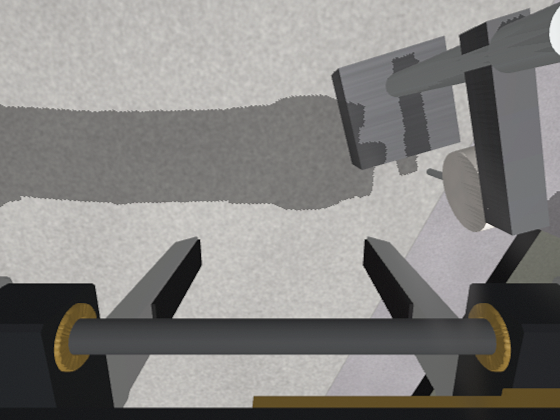

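```bash
python3 - <<'E'
import pickle;from h import *
from plant import manip
S=pickle.load(open("s0.pkl","rb"));P=cloud(S["side"])
for u,v in((430,180),(437,122),(430,150),(450,142),(432,125),(475,75)): print(u,v,P[v,u].round(3))
q=np.concatenate([cloud(S[k]).reshape(-1,3)[(S[k]["range_z"]>0).ravel()] for k in("side","top","wrist")])
m=(q[:,2]>.12)&(q[:,2]<.4)&(q[:,1]<-.5)&(q[:,0]>.3)&(np.hypot(q[:,0]-.254,q[:,1]+.571)>.1)&(q[:,1]>-1)
b,c=np.unique((q[m]/.05).round().astype(int),axis=0,return_counts=True);print([(tuple((x*5).tolist()),int(n)) for x,n in zip(b,c) if n>5])
for p,t in(((.254,-.571,.3),.4177),((.35,-.3,.3),.2),((.521,-.0455,.25),.034),((.521,-.0455,.105),.034),((.4985,-.3605,.2),.065),((.4985,-.3605,.066),.065)):
    j=manip.ik(p,[np.cos(t/2),np.sin(t/2),0,0]);print(p,None if j is None else np.round(j,2))
E
```

```text
430 180 [ 0.359 -0.595  0.041]
437 122 [ 0.837 -2.015 -0.214]
430 150 [ 0.388 -0.631  0.135]
450 142 [ 0.336 -0.668  0.164]
432 125 [ 0.39  -0.616  0.228]
475 75 [ 0.257 -0.522  0.427]
[((30, -70, 15), 573), ((30, -70, 20), 849), ((30, -65, 15), 128), ((30, -65, 20), 227), ((35, -70, 15), 6), ((35, -70, 20), 1094), ((35, -65, 15), 1174), ((35, -65, 20), 7554), ((40, -65, 10), 13), ((40, -65, 15), 176), ((40, -65, 20), 2114), ((40, -65, 25), 351), ((40, -60, 10), 80), ((40, -60, 15), 1041), ((40, -60, 20), 3005), ((40, -60, 25), 2559), ((90, -55, 10), 13), ((90, -55, 15), 160), ((90, -50, 10), 16), ((90, -50, 15), 183), ((95, -55, 15), 54), ((95, -50, 15), 61), ((160, -100, 15), 24), ((160, -100, 20), 39), ((160, -100, 25), 30), ((160, -100, 30), 28), ((160, -100, 35), 33), ((160, -100, 40), 18), ((160, -95, 15), 65), ((160, -95, 20), 60), ((160, -95, 25), 73), ((160, -95, 30), 75), ((160, -95, 35), 74), ((160, -95, 40), 35), ((160, -90, 15), 66), ((160, -90, 20), 69), ((160, -90, 25), 63), ((160, -90, 30), 70), ((160, -90, 35), 72), ((160, -90, 40), 38), ((160, -85, 10), 8), ((160, -
[... 831 characters left out ...]
, -60, 40), 52), ((160, -55, 10), 9), ((160, -55, 15), 91), ((160, -55, 20), 91), ((160, -55, 25), 95), ((160, -55, 30), 99), ((160, -55, 35), 102), ((160, -55, 40), 51), ((160, -50, 15), 46), ((160, -50, 20), 44), ((160, -50, 25), 47), ((160, -50, 30), 54), ((160, -50, 35), 55), ((160, -50, 40), 26)]
(0.254, -0.571, 0.3) [ 1.11  0.35 -0.01  1.49  0.    1.3  -0.05]
(0.35, -0.3, 0.3) [ 0.75  0.04 -0.11  1.87  0.    1.23 -0.73]
(0.521, -0.0455, 0.25) [ 0.38  0.21 -0.4   1.8   0.09  1.14 -1.59]
(0.521, -0.0455, 0.105) [ 0.3   0.38 -0.33  1.95  0.16  0.84 -1.65]
(0.4985, -0.3605, 0.2) [ 0.62  0.41 -0.06  1.64  0.03  1.09 -0.95]
(0.4985, -0.3605, 0.066) [ 0.61  0.56 -0.05  1.75  0.03  0.84 -0.96]
```

The wrist view shows the dial stand at upper right, around (450,100), which is at (0.39,-0.61) and up to about 0.26 m tall. I'll close the fingers, go straight up, then move inward to above the window.

```bash
python3 - <<'E'
from h import *
from plant import manip
q=lambda t:[np.cos(t/2),np.sin(t/2),0,0]
manip.clamp(10)
manip.move_linear([.254,-.571,.33],max_speed=.2)
manip.reach([.37,-.28,.33],q(.2))
manip.reach([.5205,-.0455,.25],q(.034))
manip.sleep(.3)
s=manip.snapshot("wrist");cv2.imwrite("pics/w1.png",s["img"])
st=manip.read_state();print(st["clock"],st["tool_pos"],st["ee_rot"],st["contact_force"],st["width"])
P=cloud(s);uvs=[(280,300),(200,300),(360,300)];print([P[v,u].round(3) for u,v in uvs])
E
```

```text
5.0 [ 0.52046468 -0.04599293  0.25017008] [9.99861471e-01 1.66436339e-02 1.31814978e-04 1.07819160e-04] [ 0.11024458 -0.25817561 -0.33544768] 0.0005292312309322323
[array([ 0.529, -0.045,  0.319]), array([ 0.554, -0.026,  0.362]), array([ 0.555, -0.062,  0.362])]
```

View pics/w1.png

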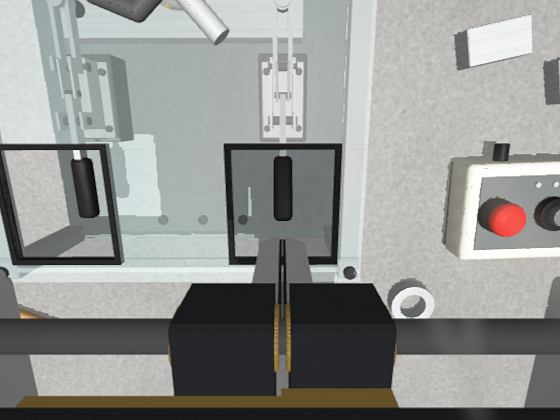

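The view shows the right window's inner edge from u about 231 to 336 and v about 150 to 259. The grip runs along u about 283, v 155 to 220, with the closed fingers in line at u 283. I'll cross-check by ray, then press.

```bash
python3 - <<'E'
from h import *
from plant import manip
s=manip.snapshot("wrist")
print([ray(s,u,v,.147).round(4) for u,v in((231,205),(336,205),(283,150),(283,259))], ray(s,283,218,.136))
c=np.mean([ray(s,u,v,.147) for u,v in((231,205),(336,205),(283,150),(283,259))],0);print(c)
assert np.hypot(c[0]-.5197,c[1]+.0457)<.008
manip.move_linear([.5205,-.0455,.155],max_speed=.12)
hit=manip.move_linear([.5205,-.0455,.103],max_speed=.03,force_limit=18)
st=manip.read_state();print(hit,st["clock"],st["tool_pos"],st["contact_force"])
manip.sleep(.3);st=manip.read_state();print(st["tool_pos"],st["contact_force"])
E
```

```text
[array([ 5.21e-01, -5.00e-04,  1.47e-01]), array([ 0.5241, -0.0931,  0.147 ]), array([ 0.5705, -0.0447,  0.147 ]), array([ 0.4713, -0.0481,  0.147 ])] [ 0.50737053 -0.04688215  0.136     ]
[ 0.52171024 -0.04659144  0.147     ]
True 7.4583 [ 0.52033101 -0.04552278  0.10652548] [-5.0993383   0.78589584 15.03870711]
[ 0.52031454 -0.04551922  0.10653587] [-4.49501355 -0.03308484 13.7795624 ]
```

The handle is firm on its stop at 106.5 mm. I'll retreat, check it from above, then move to over the start button.

```bash
python3 - <<'E'
from h import *
from plant import manip
q=lambda t:[np.cos(t/2),np.sin(t/2),0,0]
manip.move_linear([.5205,-.0455,.25],max_speed=.12)
s=manip.snapshot("wrist");P=cloud(s)
w=P[150:225,270:296].reshape(-1,3);w=w[(w[:,2]>.095)&(w[:,2]<.142)];A=np.c_[w[:,0],np.ones(len(w))];print("grip slope,z",np.linalg.lstsq(A,w[:,2],rcond=None)[0][0],np.median(w[:,2]))
manip.reach([.4985,-.3605,.2],q(.065));manip.sleep(.3)
s=manip.snapshot("wrist");cv2.imwrite("pics/w2.png",s["img"]);P=cloud(s)
w=P.reshape(-1,3);w=w[(s["range_z"]>0).ravel()]
for n,z0,z1 in(("box",.046,.054),("start",.069,.0755)):
    k=w[(w[:,2]>z0)&(w[:,2]<z1)&(np.abs(w[:,0]-.4985)<(.09 if n=="box" else .02))&(np.abs(w[:,1]+.36)<(.14 if n=="box" else .02))]
    print(n,len(k),k.mean(0),cv2.minAreaRect((k[:,:2]*1000).astype(np.float32)))
print(manip.read_state()["clock"],manip.read_state()["contact_force"])
E
```

```text
grip slope,z -0.006500433184025168 0.10683149539789019
box 17199 [ 0.5071564  -0.36388544  0.05166704] ((501.3426208496094, -362.8431091308594), (118.39513397216797, 199.090087890625), 3.7344415187835693)
start 457 [ 0.50164261 -0.36281053  0.07308926] ((501.1394958496094, -363.1148376464844), (23.23392677307129, 22.458789825439453), 48.853511810302734)
10.725 [ 1.0192613  -0.07702218 -0.19457542]
```

View pics/w2.png

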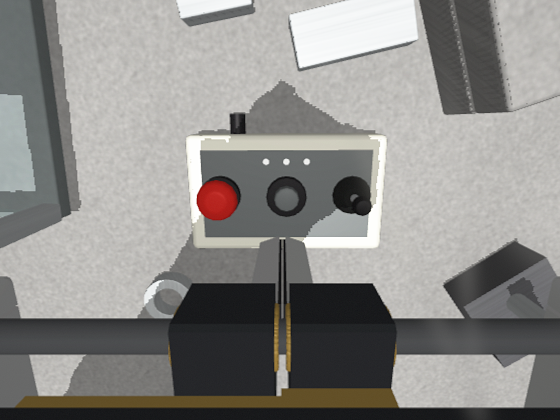

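The clamp reads locked: slope about 0 and z 106.8 mm. The view shows the start button at (287,197) between the red stop and the joystick, which puts it at (0.5005,-0.362). Pressing start now.

```bash
python3 - <<'E'
from h import *
from plant import manip
x,y=.5005,-.362
manip.move_linear([x,y,.085],max_speed=.12)
hit=manip.move_linear([x,y,.063],max_speed=.02,force_limit=12)
st=manip.read_state();print(hit,st["tool_pos"],st["contact_force"])
manip.sleep(.3);st=manip.read_state();print(st["tool_pos"],st["contact_force"])
manip.move_linear([x,y,.22],max_speed=.12);manip.sleep(.3)
s=manip.snapshot("wrist");w=cloud(s).reshape(-1,3);k=w[(np.hypot(w[:,0]-x,w[:,1]-y)<.009)&(w[:,2]<.09)&(s["range_z"]>0).ravel()];print("start z",np.median(k[:,2]))
t=manip.snapshot("top");cv2.imwrite("pics/t2.png",t["img"]);print(manip.read_state()["clock"],manip.read_state()["contact_force"])
P=cloud(t)
for n,r in(("L",P[216:240,228:236]),("R",P[208:232,314:322])):
    z=r[...,2].ravel();z=z[(z>.095)&(z<.142)];print(n,np.median(z),np.percentile(z,95))
E
```

```text
True [ 0.50055735 -0.36200665  0.06764519] [-4.9685352   2.42864346 12.36003325]
[ 0.50056028 -0.36203369  0.06764275] [-3.05796019  2.19453791 14.1123045 ]
start z 0.07345065438862916
14.8 [ 0.1839834  -0.08674189 -0.16134203]
L 0.10609731794522531 0.10916012670910043
R 0.10579090700394789 0.1090112716037685
```

```bash
python3 -c "
from plant import manip
print(manip.job_done())"
```

```text
the job is handed in; nothing more can be done
None
```

I pressed the open right-hand clamp down to its stop (grip at 106.5 mm) and pressed the start button with 14 N, well over the 4 N needed. The button sprang back out, both clamps measured locked, and I handed the job in at about 15 s; no verdict was returned.

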